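# Check feed wheels on an indexing hardness tester

### The job

Check the feed wheels lying in the nests of the tester's indexing table: first zero the tester on the steel master under its probe by pressing the large start key gently straight down and holding it for about a second with the probe down, then index the table from detent to detent and press the same key in the same way for each wheel under the probe, in the order in which they come round as the table turns anticlockwise seen from above. Lay every checked wheel flat in the grey tray, side by side, and leave the table in its detent with the master under the probe again. Do not press the two small keys, nor disturb the caliper and the oil bottle.

Things in the scene. Friction and masses are not known exactly. Their poses are not given: they have to be found in the camera images.
- table_axis (a point): Centre of the round aluminium table (230 mm across) of the bench tester, on its upper face, 38 mm over the board; x points to the probe, z up. The table turns about this upright axis with five spring detents 72 degrees apart, felt as about 3 N at a post; past half-way it snaps to the next. It starts in one. The tester is fixed.
- turntable (a joint): Angle of the table in rad, 0 at the start, growing as it turns anticlockwise seen from above; detents at every 1.2566 rad. No end stop.
- master (a point): Centre, half-way up, of the master: a plain bright steel disc, 47 mm across, 12 mm thick, screwed on the table at one of the five stations, 72 mm from the axis, its underside 6 mm over the table. It starts under the probe.
- probe_tip (a point): Lower end of the tester's probe, a 16 mm rod under the head, 72 mm from the table axis. At rest it is 14.5 mm above the top of a wheel in a nest; while the start key is held down it comes down by 12 mm. The head (30 mm wide, from 96 mm over the table up, with a nose 23 mm across from 44 mm up) hangs from a column beyond the table.
- start_key_top (a point): Centre of the top of the start key: the large (24 x 24 mm) light membrane key at the near end of the dark keypad to the right of the table, standing 3 mm proud; x points to the head's side of the tester, z up. Press it straight down: it gives only 1.5 mm, the probe starts at about 2 N and is fully down at about 6 N. It springs back; over 30 N would damage it.
- key_left_top (a point): Top of one of two small (12 x 14 mm) setting keys further up the keypad; not to be touched.
- key_right_top (a point): Top of the other small setting key; not to be touched.
- tray: Shallow grey plastic tray, 250 (its x) x 100 (y) x 20 mm high, walls 3 mm, floor 3 mm thick; its origin is the centre of its underside. Loose, 0.6 kg, left of the tester.
- caliper: Bystander: a caliper, 65 x 220 x 15 mm, lying on the board; its origin is the centre of its underside.
- oiler: Bystander: an oil bottle, 43 mm across, 152 mm tall, standing on the board; its origin is the centre of its underside.
- nest_1 (a point): Nest 1: centre of the top of its round seat (33 mm across, 6 mm over the table), 72 mm from the axis, on the table. At the start it is 72 degrees clockwise (from above) of the master. Four 5 mm dowels round the seat, 26 mm from its centre and 4 mm higher than the seat, stand 38 degrees either side of the tangent and hold a wheel within 3 mm; x points as the table's radius through the master does.
- wheel_1_mid (a point): Centre, half-way up, of feed wheel 1: a dark steel disc, 47 mm across (44 mm where the fingers touch), 12 mm thick, 0.1 kg, z its axis. At the start it lies in nest 1, or is absent.
- nest_2 (a point): Nest 2: centre of the top of its round seat (33 mm across, 6 mm over the table), 72 mm from the axis, on the table. At the start it is 144 degrees clockwise (from above) of the master. Four 5 mm dowels round the seat, 26 mm from its centre and 4 mm higher than the seat, stand 38 degrees either side of the tangent and hold a wheel within 3 mm; x points as the table's radius through the master does.
- wheel_2_mid (a point): Centre, half-way up, of feed wheel 2: a dark steel disc, 47 mm across (44 mm where the fingers touch), 12 mm thick, 0.1 kg, z its axis. At the start it lies in nest 2, or is absent.
- nest_3 (a point): Nest 3: centre of the top of its round seat (33 mm across, 6 mm over the table), 72 mm from the axis, on the table. At the start it is 216 degrees clockwise (from above) of the master. Four 5 mm dowels round the seat, 26 mm from its centre and 4 mm higher than the seat, stand 38 degrees either side of the tangent and hold a wheel within 3 mm; x points as the table's radius through the master does.
- wheel_3_mid (a point): Centre, half-way up, of feed wheel 3: a dark steel disc, 47 mm across (44 mm where the fingers touch), 12 mm thick, 0.1 kg, z its axis. At the start it lies in nest 3, or is absent.
- nest_4 (a point): Nest 4: centre of the top of its round seat (33 mm across, 6 mm over the table), 72 mm from the axis, on the table. At the start it is 288 degrees clockwise (from above) of the master. Four 5 mm dowels round the seat, 26 mm from its centre and 4 mm higher than the seat, stand 38 degrees either side of the tangent and hold a wheel within 3 mm; x points as the table's radius through the master does.
- wheel_4_mid (a point): Centre, half-way up, of feed wheel 4: a dark steel disc, 47 mm across (44 mm where the fingers touch), 12 mm thick, 0.1 kg, z its axis. At the start it lies in nest 4, or is absent.
- post_0 (a point): Top of one of five upright steel posts on the table, 12 mm thick, 42 mm high, 103 mm from the axis, half-way between two stations. Push or pull on one to turn the table.
- post_1 (a point): Top of one of five upright steel posts on the table, 12 mm thick, 42 mm high, 103 mm from the axis, half-way between two stations. Push or pull on one to turn the table.
- post_2 (a point): Top of one of five upright steel posts on the table, 12 mm thick, 42 mm high, 103 mm from the axis, half-way between two stations. Push or pull on one to turn the table.
- post_3 (a point): Top of one of five upright steel posts on the table, 12 mm thick, 42 mm high, 103 mm from the axis, half-way between two stations. Push or pull on one to turn the table.
- post_4 (a point): Top of one of five upright steel posts on the table, 12 mm thick, 42 mm high, 103 mm from the axis, half-way between two stations. Push or pull on one to turn the table.

How it is judged:
By the outcome, as a careful person would: the job done as asked, in the order asked, and still so for the second after the job is handed in, with the robot touching nothing.
Of wheel_1, wheel_2, wheel_3, wheel_4 only 2 to 4 are there at a start; the rules pass over those that are not, and their reading is None.
At some moment in a run one of tray may be knocked a few centimetres aside while the robot is not near it.
Once in a run the grip may slacken for a moment while it holds something.
It also fails if it takes over 210 s, if anything falls off the work surface, if the arm or the gripper's body presses on something with over 40 N, if the wrist force passes 120 N, or if a joint passes its speed limit or range.

### The arm

A 7-joint arm with a two-finger parallel gripper is mounted at the origin on the work surface; the furniture and walls round the work are solid. World frame = base frame: x ahead of the robot, y to its left, z up, the work surface at z = 0. Lengths are in m, angles in rad, forces in N, time in s.
With the tool pointing down it reaches from about 0.425 to 0.95 m from the base axis. Payload 4.7 kg.
Tool frame: the origin (TCP) lies on the centre line of the jaws, within the pads' length; the fingertips stand robot.nose_length ahead of it and the grasp point (between the pads) lies 8 mm behind it (robot.nose_length is the distance from the TCP to the fingertips, in m); z points along the fingers, x is the direction in which the jaws open and shut, and the axes are right-handed (so a half turn about z gives the same grasp; the last joint's range is limited). The gripper opens to 85 mm and grips with 20 to 120 N. Pads are 22 mm wide; open, the fingers measure 114 mm over their backs; the gripper's body (76 mm by 85 mm) begins 54 mm behind the grasp point. The pads swing forward as they close: fully open they stand 13 mm farther back than shut.
Start: joints at [-1.182, 0.469, -0.049, 1.532, 0.024, 1.141, -0.082], TCP at [0.274, 0.617, 0.242] pointing down, gripper open.
Joint ranges: [-2.59, 2.59], [-0.33, 1.99], [-1.39, 1.29], [0.1, 2.45], [-1.04, 4.18], [0.21, 1.99], [-2.66, 2.66]. Speed limits (rad/s): [2.57, 2.57, 3.14, 3.14, 3.14, 3.14, 3.14].

### API

Orientations are given as [roll, pitch, yaw] about the fixed x, y, z axes, in that order (R = Rz(yaw) Ry(pitch) Rx(roll)).
In Python, from plant import robot gives the robot as it stands. Calls block until the motion is done:
- robot.goto(position, orientation): joint-space move of the TCP to a pose.
- robot.move_straight(position, vel=0.15, attitude=None, contact_N=None): straight line of the TCP; attitude=None keeps the orientation; vel is the mean speed in m/s. With contact_N (N) it stops when the force on the tool has changed by that much, and returns True; else False.
- robot.move_joints(angles): joint-space move.
- robot.grip(opening, strength=None): opening from 0.0 (shut) to 1.0 (fully open); strength is the grip in N (None keeps the last); returns when the fingers have stopped.
- robot.sleep(seconds).
- robot.inverse_kinematics(position, orientation): joint angles nearest the present ones, or None.
- robot.sense(): the state.
- robot.grab_frame(name): name is "scene" or "top"; returns a dict with "image" (420x560x3 uint8, red, green, blue), "range_z" (420x560 float32, m along the optical axis (not along the pixel's ray), 0 where there is no reading), "fx", "fy", "cx", "cy" (pixels), "R" (3x3) and "t" (3): a world point X has camera coordinates R X + t. Camera axes: x right, y down, z forward; pixel columns grow to the right and rows downward; lengths in m; the calibration is good to about 2 mm. A picture is of the moment at which its call begins.
A pose or a line that the arm cannot do raises robot.IKError and nothing moves.
- robot.close_job(): hands the job in, once; it reports no verdict.
The state is a dict: "t": time; "joint_pos": joint angles; "joint_velocities": joint speeds; "effort": joint torques, N m; "tcp_pos": TCP position; "tcp_rot": TCP orientation; "wrist_force": force on the tool from outside, world axes, zero at the start; "torque": the same for the moment, N m; "opening": opening from 0.0 (shut) to 1.0 (fully open).
Only numpy, scipy, OpenCV 4.12 (cv2) and the standard library are available. Lean on these libraries where they do the work, as an engineer would, in place of code of your own. Each camera call takes 0.05 s, during which the arm holds its last target. There are 200 camera calls.

## Working session

There is one attempt and no reset: what is moved stays moved. The work goes in short steps, each a Python script; the robot and the scene stay as the last script left them, time stands still between calls to the robot, and variables do not carry over. Pictures are saved under pics/ and viewed, about 12 in all and at most 16, crops included, and the job is handed in when it is done.

```bash
ls; mkdir -p pics
python3 - <<'E'
from plant import robot
import cv2,numpy as np
print(robot.sense(), robot.nose_length)
for n in ("top","scene"):
    f=robot.grab_frame(n); cv2.imwrite(f"pics/{n}0.png",cv2.resize(f["image"][:,:,::-1],(800,600),interpolation=cv2.INTER_CUBIC))
    np.savez(f"pics/{n}0.npz",**f)
    print(n,f["fx"],f["fy"],f["cx"],f["cy"],f["R"],f["t"])
E
```

```text
pics
{'t': 0.0, 'joint_pos': array([-1.18187392,  0.46945033, -0.04863396,  1.53368979,  0.02408362,
        1.14096112, -0.08227968]), 'joint_velocities': array([ 1.70812934e-03, -1.10575462e-03,  2.71868965e-03, -7.92244256e-04,
       -6.77817823e-04, -6.88334175e-05,  2.82950705e-04]), 'effort': array([ 3.03689421e-04, -5.10313582e+01, -4.61315259e-02, -2.37713832e+01,
        1.07471479e-02,  7.60335883e-03,  3.59407181e-06]), 'tcp_pos': array([0.27363488, 0.61644483, 0.24125725]), 'tcp_rot': array([3.14155621e+00, 1.92346787e-03, 1.15305372e+00]), 'wrist_force': array([-0.80246834, -0.08343927, -0.22047585]), 'torque': array([-0.00637511, -0.05566067,  0.02784958]), 'opening': 1.0056967702689312} 0.011
top 379.7455532033443 379.7455532033443 276.2691712311298 205.6265909158156 [[-0.00823613 -0.99982917 -0.01654664]
 [-0.99892016  0.00898302 -0.04558321]
 [ 0.04572406  0.01615334 -0.9988235 ]] [-0.04507053  0.57907886  1.14760299]
scene 451.8132952670346 451.8132952670346 280.442674589935 202.08421201248774 [[ 0.72967866 -0.68353992 -0.01849947]
 [-0.29278761 -0.28787317 -0.91181383]
 [ 0.61793565  0.67074751 -0.41018692]] [-0.46610836  0.38918389  0.92943514]
```

View pics/top0.png

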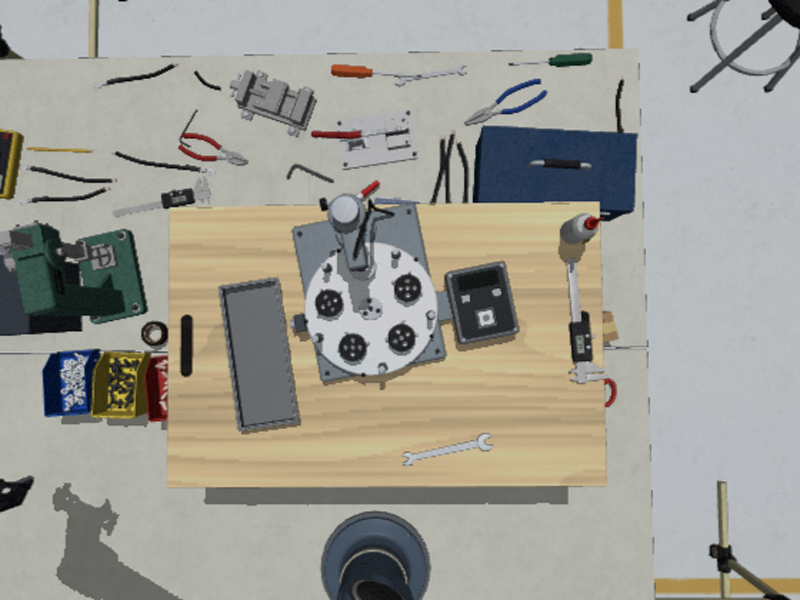

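View pics/scene0.png

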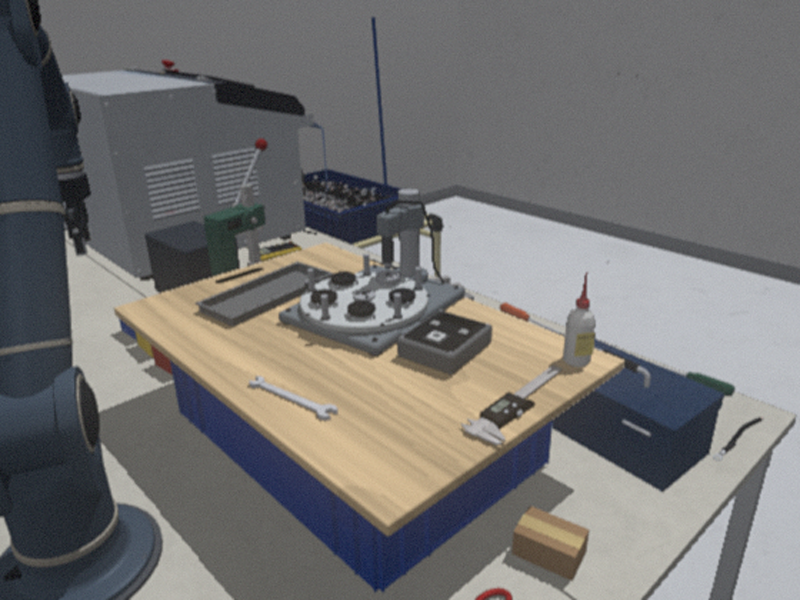

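The top view shows the table centred near (370,310) of 800x600. Four dark wheels lie at (330,304), (353,347), (402,339) and (407,288), the tray is at (260,355), the keypad is on the right with the start key at (487,318), and the caliper and oiler are at the far right. Next I'll get an enlargement and depth readings.

```bash
cat > h.py <<'E'
import numpy as np,cv2
def ray(f,u,v,z):
    """world point on pixel (u,v) at world height z"""
    R,t=f["R"],f["t"]; d=R.T@np.array([(u-f["cx"])/f["fx"],(v-f["cy"])/f["fy"],1]); c=-R.T@t
    return c+d*(z-c[2])/d[2]
def proj(f,X):
    c=f["R"]@np.asarray(X)+f["t"]; return np.array([f["fx"]*c[0]/c[2]+f["cx"],f["fy"]*c[1]/c[2]+f["cy"]])
def cloud(f):
    R,t=f["R"],f["t"]; v,u=np.mgrid[:420,:560]; z=f["range_z"]
    P=np.stack([(u-f["cx"])/f["fx"]*z,(v-f["cy"])/f["fy"]*z,z],-1)
    return (P-t)@R
E
python3 - <<'E'
import numpy as np,cv2
from h import *
f=np.load("pics/top0.npz"); P=cloud(f)
im=f["image"][:,:,::-1]
c=im[130:310,140:380]; cv2.imwrite("pics/c1.png",cv2.resize(c,None,fx=3.3,fy=3.3,interpolation=cv2.INTER_CUBIC))
for n,(u,v) in dict(board=(200*.7,450*.7),board2=(330,330),table=(370*.7,350*.7),key=(487*.7,318*.7),pad=(487*.7,285*.7),tray=(260*.7,355*.7),cal=(575*.7,300*.7)).items():
    print(n,P[int(v),int(u)])
E
```

```text
board [0.29494369 0.2955141  0.20108043]
board2 [ 0.25629198 -0.18542046  0.20358595]
table [ 0.47440707 -0.010424    0.23578283]
key [ 0.52679031 -0.20928576  0.23981071]
pad [ 0.58302005 -0.20988237  0.24177315]
tray [0.46390651 0.18825592 0.20336618]
cal [ 0.55577645 -0.37033043  0.20937532]
```

View pics/c1.png

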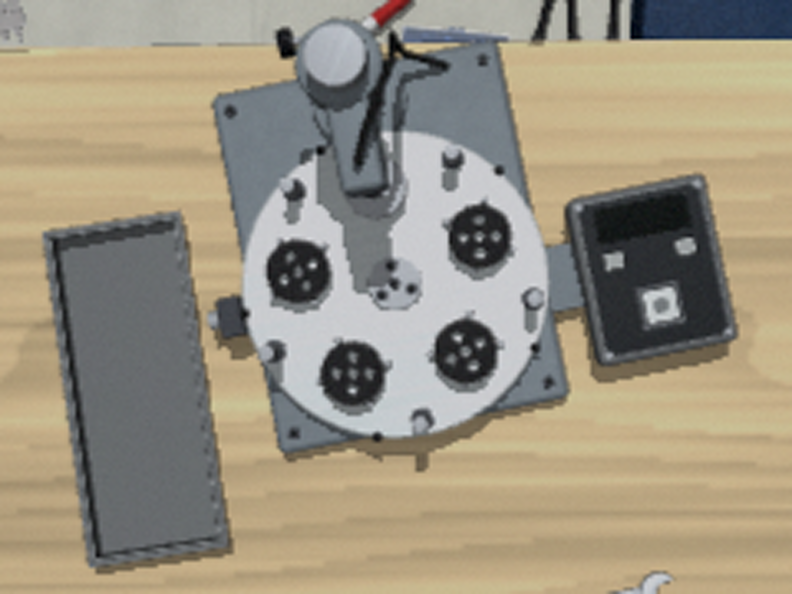

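The crop (3.3x, offset 140,130) shows:
- **Table:** disc centred at about (396,284).
- **Wheels:** 1 at (480,236), 2 at (466,350), 3 at (353,373), 4 at (299,271).
- **Post tops:** (292,185), (452,157), (533,297), (421,413), (275,350).
- **Start key:** (661,306).
- **Tray corners:** (46,233), (181,214), (231,548), (96,568).

Next I'll fit these and check reach.

Run:
```python
import numpy as np
from h import *
from scipy.optimize import least_squares
from plant import robot
f=np.load("pics/top0.npz"); P=cloud(f)
def px(u,v): return 140+(u+.5)/3.3-.5,130+(v+.5)/3.3-.5
def med(u,v,r=4):
    a,b=map(round,px(u,v)); return np.median(P[b-r:b+r+1,a-r:a+r+1].reshape(-1,3)[:,2])
bz=[med(u,v) for u,v in ((20,500),(400,520),(700,500),(560,150),(100,100))]
print("board",bz,"table",[med(*q,2) for q in((395,340),(460,290),(330,320),(410,420))],"key",med(661,306,2),"pad",med(625,330,1),med(660,275,2),"trayfloor",med(140,400))
zb=np.median(bz); zt=zb+.038
W=[(480,236),(466,350),(353,373),(299,271)]; Po=[(452,157),(533,297),(421,413),(275,350),(292,185)]
Wx=np.array([ray(f,*px(*w),zt+.018)[:2] for w in W]); Px=np.array([ray(f,*px(*p),zt+.042)[:2] for p in Po])
def model(q):
    a=q[2]-np.arange(1,5)*2*np.pi/5; b=q[2]-(np.arange(5)+.5)*2*np.pi/5
    g=lambda a,r:q[:2]+r*np.c_[np.cos(a),np.sin(a)]
    return g(a,.072),g(b,.103)
res=lambda q:np.r_[(model(q)[0]-Wx).ravel(),(model(q)[1]-Px).ravel()]
s=least_squares(res,[.54,0,.1]); print("axis",s.x,"disc",ray(f,*px(396.5,284),zt),"res mm",(s.fun*1000).round(1))
w,p=model(s.x); print("wheels",w.round(4),"\nposts",p.round(4))
kz=med(661,306,2); k=ray(f,*px(661,306),kz); print("key",k,"small",ray(f,*px(613,262),kz)[:2],ray(f,*px(686,246),kz)[:2])
e=ray(f,*px(570,205),kz)[:2]-ray(f,*px(603,362),kz)[:2]; print("kp yaw",np.arctan2(e[1],e[0]))
T=np.array([ray(f,*px(*c),zb+.02)[:2] for c in((46,233),(181,214),(231,548),(96,568))]); print("tray",T.round(4),T.mean(0),[np.linalg.norm(T[i]-T[i-1]) for i in range(4)])
for pt in p:
    r=[]
    for yaw in np.arange(-180,180,30):
        ik=robot.inverse_kinematics([*pt,zt+.035],[np.pi,0,np.radians(yaw)]); r.append(0 if ik is None else 1)
    print(pt,np.hypot(*pt),r)
```

```text
board [np.float64(0.20043104339856002), np.float64(0.20055579128208048), np.float64(0.20063082522565354), np.float64(0.20070899865488914), np.float64(0.20031461580965462)] table [np.float64(0.2380615689983967), np.float64(0.23811382756744728), np.float64(0.2384763212333015), np.float64(0.24008017445019258)] key 0.24258557193836708 pad 0.23934535832191423 0.2385712137382248 trayfloor 0.20318026156586785
axis [ 0.54508297 -0.01349888  0.18750365] disc [ 0.54386982 -0.01300089  0.23855579] res mm [ 1.6 -1.2  0.7 -1.5  1.  -0.8  0.5  0.6  4.8 -1.7 -0.9 -3.2 -7.7 -0.4
 -1.3  5.5  1.2  2.7]
wheels [[ 0.5797 -0.0766]
 [ 0.4957 -0.0659]
 [ 0.48    0.0172]
 [ 0.5542  0.0579]] 
posts [[ 0.6382 -0.0574]
 [ 0.5321 -0.1157]
 [ 0.4439 -0.0327]
 [ 0.4956  0.0768]
 [ 0.6157  0.0615]]
key [ 0.52586501 -0.20874236  0.24258557] small [ 0.55870785 -0.17380645] [ 0.57008181 -0.22790393]
kp yaw 0.1938992247179464
tray [[0.5855 0.2561]
 [0.5991 0.1525]
 [0.3463 0.1142]
 [0.3318 0.2164]] [0.46566575 0.18479882] [np.float64(0.25675929533162256), np.float64(0.10446889846004084), np.float64(0.2557133561697267), np.float64(0.10323138870404797)]
[ 0.63823661 -0.05744656] 0.6408167297907814 [1, 1, 1, 1, 1, 1, 1, 1, 1, 1, 1, 1]
[ 0.53207229 -0.11567384] 0.5445010218568533 [1, 1, 1, 1, 1, 1, 1, 1, 1, 1, 1, 1]
[ 0.44388829 -0.03269879] 0.4450910305838728 [0, 1, 1, 1, 1, 1, 1, 1, 1, 1, 1, 1]
[0.4955519  0.07680989] 0.5014692829860683 [1, 1, 1, 1, 1, 1, 1, 1, 1, 1, 1, 1]
[0.61566577 0.06151492] 0.6187312988330252 [1, 1, 1, 1, 1, 1, 1, 1, 1, 1, 1, 1]
```

```bash
cat >> h.py <<'E'
PI=np.pi
AX=np.array([.5440,-.0129]); YAW=.19; ZT=.2386; KEY=np.array([.5259,-.2087,.2426]); NOSE=.011
def station(k,r=.072):
    """xy and angle of the place k stations clockwise of the probe (half = post)"""
    a=YAW-k*2*PI/5; return AX+r*np.array([np.cos(a),np.sin(a)]),a
def down(yaw): return [PI,0,(yaw+PI/2)%PI-PI/2]
def press(robot,hold=1.3):
    """from above the key: press with shut fingers to about 9 N, hold, go up"""
    robot.grip(0.)
    z0=KEY[2]+NOSE; o=[PI,0,YAW-PI/2]
    robot.goto([*KEY[:2],z0+.03],o)
    f0=robot.sense()["wrist_force"][2]
    robot.move_straight([*KEY[:2],z0+.007],vel=.08)
    hit=robot.move_straight([*KEY[:2],z0-.008],vel=.01,contact_N=8)
    s=robot.sense(); log=[round(s["wrist_force"][2]-f0,1)]
    z=s["tcp_pos"][2]
    for _ in range(5):
        if log[-1]>7.5: break
        z-=.0004; robot.move_straight([*KEY[:2],z],vel=.01); log.append(round(robot.sense()["wrist_force"][2]-f0,1))
    robot.sleep(hold); s=robot.sense(); log.append(round(s["wrist_force"][2]-f0,1))
    print("press hit",hit,"tipz",s["tcp_pos"][2]-NOSE,"F",log,"t",s["t"])
    return z
E
python3 - <<'E'
from h import *
from plant import robot
f=np.load("pics/top0.npz"); P=cloud(f)
from scipy.optimize import least_squares
m=(abs(P[...,0]-.65)<.15)&(abs(P[...,1]-0.02)<.12); print("head max z",P[m][:,2].max())
for k in (2.5,3.5):
    pass
q=None
for i,k in enumerate(np.linspace(3.5,2.5,7)):
    p,a=station(k,.103); q=robot.inverse_kinematics([*p,ZT+.033],[PI,0,a-PI/2+0]); print(k,p.round(3),q if q is None else q.round(2))
robot.grip(0.)
robot.goto([.45,.25,.42],[PI,0,1.1]); robot.goto([.46,-.15,.40],[PI,0,YAW-PI/2])
press(robot)
g=robot.grab_frame("scene"); np.savez("pics/s1.npz",**g)
s=robot.sense(); robot.move_straight([*KEY[:2],KEY[2]+NOSE+.03],vel=.1)
print(robot.sense()["t"],robot.sense()["wrist_force"])
cv2.imwrite("pics/s1.png",cv2.resize(g["image"][100:300,180:400,::-1],None,fx=3,fy=3,interpolation=cv2.INTER_CUBIC))
E
```

```text
head max z 1.1719033330487578
3.5 [0.494 0.077] [-0.59  0.15  0.4   1.92 -0.07  1.08  0.34]
3.3333333333333335 [0.477 0.065] [-0.57  0.12  0.38  1.96 -0.05  1.07  0.55]
3.1666666666666665 [0.462 0.049] [-0.55  0.09  0.38  1.99 -0.04  1.07  0.77]
3.0 [0.451 0.031] [-0.52  0.06  0.38  2.02 -0.03  1.07  1.  ]
2.8333333333333335 [0.444 0.01 ] [-0.5   0.05  0.4   2.03 -0.02  1.07  1.25]
2.666666666666667 [ 0.441 -0.011] [-0.48  0.04  0.43  2.04 -0.02  1.07  1.51]
2.5 [ 0.443 -0.032] [-0.46  0.04  0.46  2.03 -0.02  1.07  1.77]
press hit True tipz 0.24217122297878807 F [np.float64(5.5), np.float64(5.7), np.float64(6.8), np.float64(9.6), np.float64(10.0)] t 8.1917
8.7083 [ 0.09306321  1.02139064 -0.05024752]
```

View pics/s1.png

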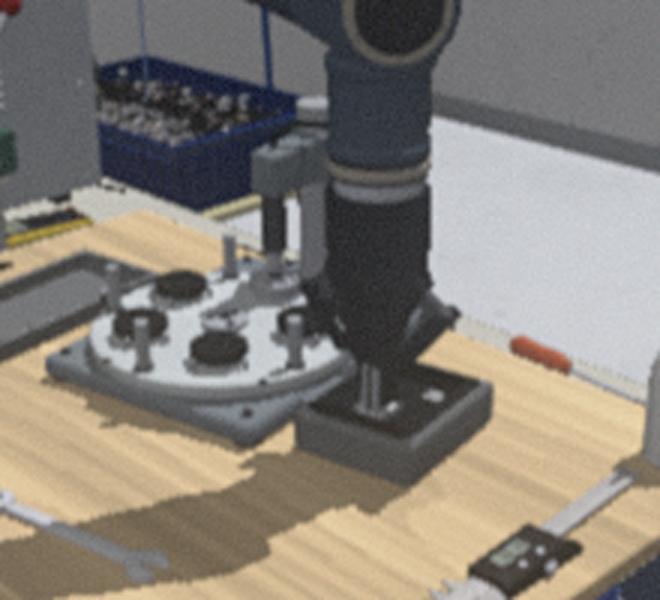

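The shut fingers stand on the start key at about (375,405) and the probe rod is down on the master at about (272,262). The visible post tops are at about (143,320), (295,317), (112,268) and (230,238). I'll check the post model against this view, then make the first index.

```bash
cat >> h.py <<'E'
def index(robot,n=9,op=.24):
    """cage the post at place 3.5 and carry it to 2.5 (72 deg anticlockwise as seen from above)"""
    z=ZT+.033; up=ZT+.075
    p,a=station(3.5,.103)
    robot.grip(op)
    robot.goto([*p,up],[PI,0,a-PI/2])
    if robot.move_straight([*p,z],vel=.12,contact_N=10): print("blocked on post, z",robot.sense()["tcp_pos"][2]); return False
    F=[]
    for k in np.linspace(3.5,2.5,n)[1:]:
        p,a=station(k,.103); robot.move_straight([*p,z],vel=.07,attitude=[PI,0,a-PI/2])
        F.append(np.abs(robot.sense()["wrist_force"][:2]).max().round(1))
    robot.sleep(.3)
    s=robot.sense(); print("index F",F,"end",s["wrist_force"].round(1),"t",s["t"])
    robot.move_straight([*p,up],vel=.15); return True
E
sed -i 's/a-PI\/2\]/a-PI\/2]/' h.py
python3 - <<'E'
from h import *
f=np.load("pics/s1.npz")
for k in (.5,1.5,2.5,3.5,4.5):
    p,a=station(k,.103); print(k,a,*[((proj(f,[*p,ZT+h])-[180,100])*3).round(0) for h in(.042,0)])
for k in (1,2,3,4):
    p,a=station(k); print(k,((proj(f,[*p,ZT+.018])-[180,100])*3).round(0))
E
```

```text
0.5 -0.4383185307179586 [339. 263.] [339. 308.]
1.5 -1.694955592153876 [295. 320.] [296. 368.]
2.5 -2.951592653589793 [141. 323.] [145. 370.]
3.5 -4.20822971502571 [112. 267.] [116. 312.]
4.5 -5.464866776461627 [229. 236.] [231. 278.]
1 [305. 315.]
2 [220. 343.]
3 [141. 318.]
4 [181. 280.]
```

The predicted posts and wheels agree with the view within about 1 mm. Now the first index, then the press for wheel 1.

```bash
cat >> h.py <<'E'
MID=[.445,-.09,.35]
def cycle(robot,name,pic=False):
    robot.goto(MID,[PI,0,.5]); ok=index(robot)
    if not ok: return
    robot.goto(MID,[PI,0,YAW-PI/2])
    if name!="last": press(robot)
    g=robot.grab_frame("scene"); t=robot.grab_frame("top")
    if name!="last": robot.move_straight([*KEY[:2],KEY[2]+NOSE+.03],vel=.1)
    a=cv2.resize(g["image"][100:300,180:400,::-1],None,fx=2,fy=2,interpolation=cv2.INTER_CUBIC)
    b=cv2.resize(t["image"][130:330,140:340,::-1],None,fx=2,fy=2,interpolation=cv2.INTER_CUBIC)
    cv2.imwrite(f"pics/{name}.png",np.hstack([b,a])[:, :800]); np.savez(f"pics/{name}_t.npz",**t)
    print(robot.sense()["t"])
E
python3 - <<'E'
from h import *
from plant import robot
cycle(robot,"w1")
E
```

```text
index F [np.float64(1.7), np.float64(2.3), np.float64(1.8), np.float64(2.9), np.float64(2.0), np.float64(2.4), np.float64(0.8), np.float64(0.6)] end [ 0.7  0.1 -0.5] t 15.0
press hit True tipz 0.24216636819042903 F [np.float64(4.9), np.float64(4.9), np.float64(6.1), np.float64(9.2), np.float64(9.2)] t 22.3583
22.925
```

View pics/w1.png

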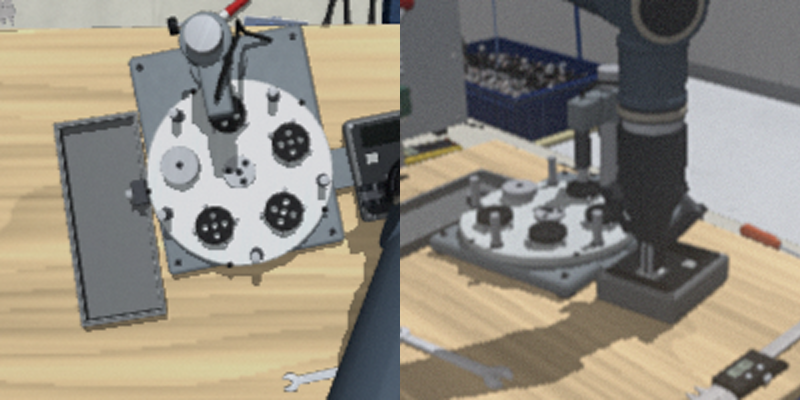

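Master is now at the left station (180,167 in the left panel), wheel 1 sits under the probe (228,115), and the probe is down. I'll do the next cycles with an automatic image check of the index before each press.

```bash
cat >> h.py <<'E'
def patches(f):
    out=[]
    for k in range(5):
        p,_=station(k); u,v=proj(f,[*p,ZT+.018]).round().astype(int); out.append(int(np.median(f["image"][v-7:v+8,u-7:u+8])))
    return out
def cycle2(robot,n):
    robot.goto(MID,[PI,0,.5])
    if not index(robot): raise SystemExit
    robot.goto(MID,[PI,0,YAW-PI/2]); robot.goto([*KEY[:2],KEY[2]+NOSE+.03],[PI,0,YAW-PI/2])
    f=robot.grab_frame("top"); b=patches(f); print(n,"patches",b)
    if np.argmax(b[1:])+1!=5-n or b[5-n]<110: np.savez("pics/bad.npz",**f); print("INDEX?"); raise SystemExit
    press(robot); np.savez(f"pics/k{n}.npz",**robot.grab_frame("scene"))
    robot.move_straight([*KEY[:2],KEY[2]+NOSE+.03],vel=.1)
E
python3 - <<'E'
from h import *
print("ref",patches(np.load("pics/w1_t.npz")))
from plant import robot
for n in (2,3,4): cycle2(robot,n)
I=[cv2.resize(np.load(f"pics/k{n}.npz")["image"][120:260,190:350,::-1],None,fx=1.65,fy=1.65,interpolation=cv2.INTER_CUBIC) for n in (2,3,4)]
cv2.imwrite("pics/k.png",np.hstack(I)); print(robot.sense()["t"])
E
```

```text
ref [52, 44, 44, 42, 182]
index F [np.float64(2.3), np.float64(3.0), np.float64(2.5), np.float64(2.5), np.float64(1.9), np.float64(2.8), np.float64(1.4), np.float64(0.4)] end [-0.7 -0.8  0.7] t 29.25
2 patches [53, 43, 44, 181, 42]
press hit True tipz 0.24221179759532313 F [np.float64(6.0), np.float64(4.9), np.float64(7.6), np.float64(6.6)] t 36.65
index F [np.float64(1.8), np.float64(3.9), np.float64(2.2), np.float64(1.8), np.float64(3.1), np.float64(2.6), np.float64(0.9), np.float64(0.7)] end [0.2 0.7 0.8] t 43.4833
3 patches [57, 43, 184, 43, 43]
press hit True tipz 0.24218448425155614 F [np.float64(4.7), np.float64(5.4), np.float64(6.8), np.float64(8.7), np.float64(8.8)] t 51.1333
index F [np.float64(2.3), np.float64(3.1), np.float64(1.9), np.float64(2.3), np.float64(1.9), np.float64(2.6), np.float64(1.7), np.float64(0.6)] end [ 0.6 -0.4 -0.8] t 57.975
4 patches [57, 188, 44, 43, 42]
press hit True tipz 0.24218512959779448 F [np.float64(6.1), np.float64(5.2), np.float64(7.4), np.float64(9.0), np.float64(8.9)] t 65.625
66.1417
```

View pics/k.png

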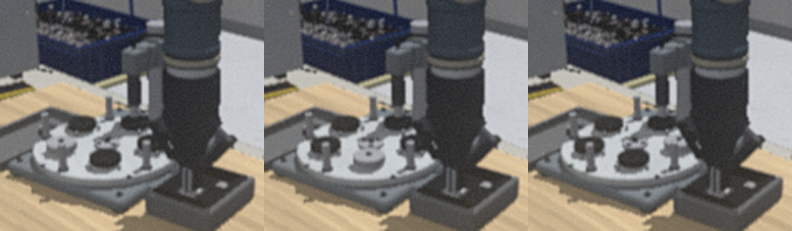

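All three panels show the probe down on a dark wheel, with the master moving round by one place each time. The wheel 2 press ended at a slightly lower force (6.6 N), so I'll compare its probe pixels with the other presses.

Run:
```python
from h import *
F={n:np.load(f"pics/{n}.npz") for n in("scene0","s1","k2","k3","k4")}
p,_=station(0)
for h in (.0325,.0205,.06): print(h,proj(F["k2"],[*p,ZT+h]).round(1))
u,v=proj(F["k2"],[*p,ZT+.0325]).round().astype(int)
for n,f in F.items(): print(n,f["image"][v-3:v+16,u-1:u+2].mean((1,2)).round().astype(int))
I=[cv2.resize(F[n]["image"][v-30:v+30,u-25:u+25,::-1],None,fx=3.2,fy=3.2,interpolation=cv2.INTER_CUBIC) for n in F]
cv2.imwrite("pics/pr.png",np.hstack(I))
```

```text
0.0325 [271.7 187.7]
0.0205 [271.9 191.9]
0.06 [271.5 178. ]
scene0 [ 84  76  82 107 101  85  71  75  95 126 137 113  94  88  92  96 112 146
 163]
s1 [ 94  98  98  92  89  83  63  73 100 135 149 121  96  96  96 104 116 160
 180]
k2 [ 94  97  91  90  97  81  60  47  46  50  52  48  48  59  88 101 117 160
 185]
k3 [ 93  97  94  97  91  82  57  44  48  52  51  49  50  65  92 109 133 162
 166]
k4 [ 93  98  95  94  91  80  60  45  49  50  53  50  49  66  89 104 118 158
 192]
```

View pics/pr.png

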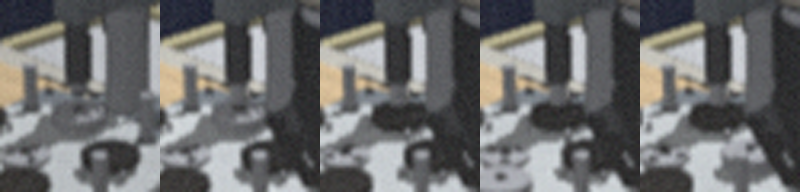

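Wheel 2's probe pixels match those of wheels 3 and 4, so it was fully down. While arm clearance is good I'll pick wheels 1 and 2, now at places 2 and 3, before the last index. First I'll find the fingertip height at the working openings by a light touch on bare board, and detect the tray.

```bash
cat >> h.py <<'E'
def tray(f,zb=.2005):
    """tray centre xy and yaw of its long axis from a top picture"""
    hsv=cv2.cvtColor(f["image"],cv2.COLOR_RGB2HSV); m=((hsv[...,1]<60)&(hsv[...,2]<170)).astype(np.uint8)
    R=np.zeros_like(m); c=np.array([proj(f,[x,y,zb+.02]) for x,y in((.28,.09),(.28,.34),(.68,.34),(.68,.09))]).astype(np.int32); cv2.fillPoly(R,[c],1)
    m=cv2.morphologyEx(m*R,cv2.MORPH_OPEN,np.ones((9,9),np.uint8))
    n,l,s,_=cv2.connectedComponentsWithStats(m); i=1+np.argmax(s[1:,4]); 
    b=cv2.boxPoints(cv2.minAreaRect(np.argwhere(l==i)[:,::-1].astype(np.float32)))
    X=np.array([ray(f,*q,zb+.02)[:2] for q in b]); e=[X[1]-X[0],X[2]-X[1]]; L=[np.linalg.norm(q) for q in e]
    d=e[int(np.argmax(L))]; d=d*np.sign(d[0]); return X.mean(0),np.arctan2(d[1],d[0]),sorted(L)
E
python3 - <<'E'
from h import *
print(tray(np.load("pics/top0.npz")))
from plant import robot
f=robot.grab_frame("top"); c,a,L=tray(f); print(c,a,L)
for s in (-.065,-.012,.041,.094):
    p=c+s*np.array([np.cos(a),np.sin(a)]); print(p,robot.inverse_kinematics([*p,.215],[PI,0,a+PI/2-PI]) is not None,robot.inverse_kinematics([*p,.215],[PI,0,a+PI/2]) is not None)
robot.goto([.43,-.2,.235],[PI,0,YAW-PI/2])
for op in (.52,.68):
    robot.grip(op); h=robot.move_straight([.43,-.2,.19],vel=.02,contact_N=3); s=robot.sense()
    print(op,h,"tcp above board at touch",s["tcp_pos"][2]-.2005,robot.nose_length,s["opening"]); robot.move_straight([.43,-.2,.235],vel=.1)
print(robot.sense()["t"])
E
```

```text
(array([0.46708687, 0.18772483]), np.float64(0.14096353257521715), [np.float64(0.10937862710459959), np.float64(0.25880542687807395)])
[0.51858533 0.15494882] -0.0013440187578789252 [np.float64(0.12955566266982266), np.float64(0.3255892342699941)]
[0.45358539 0.15503618] True True
[0.50658534 0.15496495] True True
[0.55958529 0.15489371] True True
[0.61258525 0.15482248] True True
0.52 True tcp above board at touch 0.010459153109216995 0.011 0.5176821427471245
0.68 True tcp above board at touch 0.007933066172047476 0.011 0.6828374780373605
70.9083
```

The tray fit failed in the new frame, either because the tray was knocked or because it merged with the base plate. I'll look.

Run:
```python
from h import *
from plant import robot
f=robot.grab_frame("top"); np.savez("pics/t3.npz",**f); print(patches(f))
cv2.imwrite("pics/t3.png",cv2.resize(f["image"][130:330,130:380,::-1],None,fx=3,fy=3,interpolation=cv2.INTER_CUBIC))
```

```text
[56, 184, 43, 42, 42]
```

View pics/t3.png

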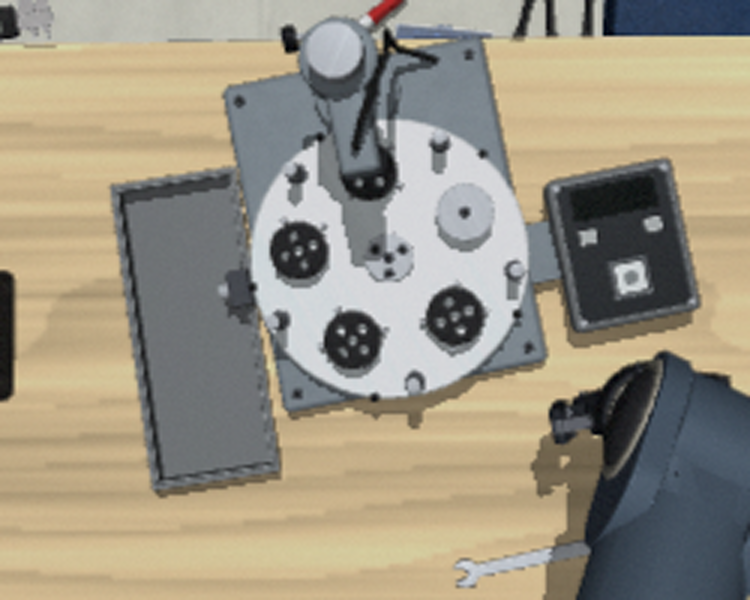

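The tray has been knocked towards the tester. Its corners are now at (113,187), (236,170), (281,470) and (156,493), beside the side knob at (237,290). I'll compute the new pose, the knob's height and which slots are free.

Run:
```python
from h import *
from plant import robot
f=np.load("pics/t3.npz"); P=cloud(f); zb=.2005
px=lambda u,v:(130+(u+.5)/3-.5,130+(v+.5)/3-.5)
T=np.array([ray(f,*px(*c),zb+.02)[:2] for c in((113,187),(236,170),(281,470),(156,493))]); c=T.mean(0)
d=(T[0]+T[1]-T[2]-T[3]); a=np.arctan2(d[1],d[0]); print("tray",c,a,[np.linalg.norm(T[i]-T[i-1]).round(4) for i in range(4)])
Rt=np.array([[np.cos(a),np.sin(a)],[-np.sin(a),np.cos(a)]])
for v in range(255,330,9):
    r=[]
    for u in range(200,262,6):
        q=P[tuple(int(round(w)) for w in px(u,v)[::-1])]; l=Rt@(q[:2]-c); r.append("%d,%d:%d"%(*(l*1000),(q[2]-zb)*1000))
    print(v,*r)
for s in (-.094,-.065,-.012,.041,.094):
    p=c+s*Rt[0]; print(s,p.round(3),np.hypot(*p),robot.inverse_kinematics([*p,.213],[PI,0,a+PI/2]) is not None,robot.inverse_kinematics([*p,.213],[PI,0,a-PI/2]) is not None,robot.inverse_kinematics([*p,.213],[PI,0,a]) is not None)
```

```text
tray [0.48637188 0.15077132] 0.1465198159131206 [np.float64(0.2579), np.float64(0.1047), np.float64(0.253), np.float64(0.1057)]
255 60,-7:4 60,-12:1 59,-17:3 58,-22:2 57,-27:1 57,-32:1 56,-37:3 54,-46:20 53,-50:18 52,-59:40 51,-64:39
264 53,-6:3 52,-11:3 51,-16:1 50,-21:4 50,-26:1 49,-31:1 48,-36:1 47,-41:2 46,-49:18 44,-58:39 44,-62:37
273 45,-4:2 45,-9:1 44,-15:2 43,-20:2 42,-24:0 40,-37:39 39,-42:40 39,-47:39 38,-51:37 37,-56:37 36,-61:38
282 38,-3:3 37,-9:4 36,-14:6 35,-18:2 34,-30:34 33,-36:40 32,-41:37 31,-45:36 30,-50:38 6,-222:971 29,-60:37
291 30,-3:5 29,-7:2 29,-12:0 28,-18:3 26,-30:38 25,-35:38 25,-39:37 24,-44:33 23,-49:37 23,-53:31 22,-59:37
300 23,-1:2 22,-6:3 21,-12:4 20,-17:5 19,-21:2 19,-27:6 17,-38:36 17,-44:38 16,-48:37 15,-53:39 14,-58:38
309 15,0:3 14,-5:2 13,-10:3 13,-16:4 12,-20:2 11,-26:3 10,-30:1 10,-35:1 9,-41:3 8,-49:22 7,-50:0
318 7,0:5 7,-4:1 6,-9:3 5,-15:5 4,-19:3 4,-25:6 3,-30:4 2,-35:3 1,-39:0 0,-47:19 0,-49:-1
327 0,1:2 0,-3:4 -1,-8:1 -1,-13:0 -2,-18:2 -3,-23:4 -4,-28:3 -5,-34:5 -5,-38:3 -6,-46:18 -7,-52:20
-0.094 [0.393 0.137] 0.41656831655963644 True True True
-0.065 [0.422 0.141] 0.4450866970819995 True True True
-0.012 [0.475 0.149] 0.49735043373784144 True True True
0.041 [0.527 0.157] 0.5497551636493052 True True True
0.094 [0.579 0.164] 0.6022640832549537 True True True
```

The knob (40 mm over the board) now overhangs the tray at tray x 15–42 mm, y < −28 mm. I'll use slots x = −94, −42 and +94 mm with the jaws along tray y, and +26 mm with the jaws along tray x. Wheel 1 goes first.

```bash
cat >> h.py <<'E'
TC=np.array([.4864,.1508]); TA=.1465
SLOT={1:(-.094,0,PI/2),2:(-.042,0,PI/2),3:(.094,0,PI/2),4:(.026,.006,0)}
def near(y,ref): return y+PI*np.round((ref-y)/PI)
def wheel(robot,n,k,turn=0.,zc=ZT+.072):
    """wheel n from place k to its slot in the tray"""
    p,a=station(k); y=near(a+turn,.3); zg=ZT+.019
    robot.grip(.66,40); robot.goto([*p,zc],[PI,0,y])
    if robot.move_straight([*p,zg+.02],vel=.15,contact_N=12) or robot.move_straight([*p,zg],vel=.06,contact_N=8):
        print("touched at",robot.sense()["tcp_pos"]); return False
    robot.grip(.38,40); o1=robot.sense()["opening"]
    robot.move_straight([*p,zc],vel=.12); o2=robot.sense()["opening"]
    s,t,j=SLOT[n]; c,si=np.cos(TA),np.sin(TA); q=TC+[s*c-t*si,s*si+t*c]; yt=near(TA+j,y)
    if not .45<o2<.6: print("lost?",o1,o2); return False
    robot.goto([*q,zc-.01],[PI,0,yt]); o3=robot.sense()["opening"]
    robot.move_straight([*q,.232],vel=.15); h=robot.move_straight([*q,.2165],vel=.03,contact_N=4)
    z=robot.sense()["tcp_pos"][2]; robot.grip(.575); robot.move_straight([*q,zc],vel=.15)
    print("wheel",n,"openings",o1,o2,o3,"contact",h,"z",z,"slot",q,"t",robot.sense()["t"]); return True
E
python3 - <<'E'
from h import *
from plant import robot
robot.move_straight([.43,-.2,.32])
ok=wheel(robot,1,2)
robot.goto([.445,-.15,.33],[PI,0,.3])
f=robot.grab_frame("top"); g=robot.grab_frame("scene")
a=cv2.resize(f["image"][150:310,150:310,::-1],(400,400),interpolation=cv2.INTER_CUBIC)
b=cv2.resize(g["image"][150:250,130:230,::-1],(400,400),interpolation=cv2.INTER_CUBIC)
cv2.imwrite("pics/p1.png",np.hstack([a,b])); np.savez("pics/p1.npz",**f)
E
```

```text
wheel 1 openings 0.48174549451653453 0.48141519706793884 0.477989737270474 contact True z 0.21756588422879264 slot [0.39340692 0.13707821] t 78.3083
```

View pics/p1.png

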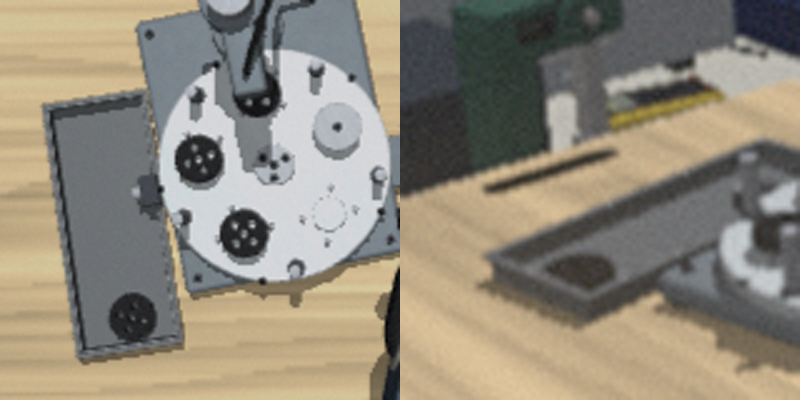

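Wheel 1 lies flat in the tray's near end at (133,317), and nest 1 is empty. Next come wheel 2 and the last index, then a check.

Run:
```python
from h import *
from plant import robot
if wheel(robot,2,3) and index(robot):
    robot.goto([.445,-.15,.33],[PI,0,.3])
    f=robot.grab_frame("top"); print(patches(f),robot.sense()["t"])
    a=cv2.resize(f["image"][150:310,150:310,::-1],(480,480),interpolation=cv2.INTER_CUBIC)
    cv2.imwrite("pics/p2.png",a); np.savez("pics/p2.npz",**f)
```

```text
wheel 2 openings 0.47831905252848944 0.4799817053796557 0.486556404622277 contact True z 0.2172006395942886 slot [0.4448499  0.14466899] t 85.825
index F [np.float64(1.1), np.float64(2.9), np.float64(2.2), np.float64(0.9), np.float64(2.4), np.float64(2.5), np.float64(0.9), np.float64(0.8)] end [-0.  -0.5  0.3] t 91.8917
[107, 213, 213, 41, 41] 93.475
```

View pics/p2.png

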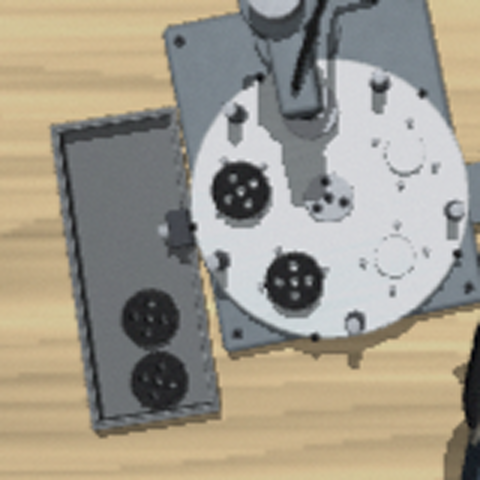

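Wheels 1 and 2 are side by side at (158,380) and (150,318). The table has gone full circle, with wheel 3 at (293,282), wheel 4 at (241,191) and the master back under the probe. Wheels 3 and 4 are next, with wheel 4's jaws turned 15° to keep the body clear of the head.

```bash
sed -i 's/yt=near(TA+j,y)/yt=near(TA+j,.6*y)/' h.py
python3 - <<'E'
from h import *
from plant import robot
if wheel(robot,3,3) and wheel(robot,4,4,turn=.26):
    robot.goto([.445,-.15,.34],[PI,0,.3])
f=robot.grab_frame("top"); g=robot.grab_frame("scene"); print(patches(f),robot.sense()["t"])
a=cv2.resize(f["image"][150:310,150:310,::-1],(400,400),interpolation=cv2.INTER_CUBIC)
b=cv2.resize(g["image"][140:280,130:270,::-1],(400,400),interpolation=cv2.INTER_CUBIC)
cv2.imwrite("pics/p4.png",np.hstack([a,b])); np.savez("pics/p4.npz",**f)
P=cloud(f)
c,s=np.cos(TA),np.sin(TA)
for n,(x,y,_) in SLOT.items():
    q=TC+[x*c-y*s,x*s+y*c]; u,v=proj(f,[*q,.216]).round().astype(int); d=P[v-5:v+6,u-5:u+6].reshape(-1,3)
    A=np.c_[d[:,:2]-d[:,:2].mean(0),np.ones(len(d))]; print(n,"top z, slopes",np.linalg.lstsq(A,d[:,2],rcond=None)[0][[2,0,1]].round(4))
E
```

```text
wheel 3 openings 0.4847600280106671 0.4803689432355034 0.4858534141661552 contact True z 0.21723844163582168 slot [0.57939308 0.16452179] t 99.8833
wheel 4 openings 0.48383258294169673 0.481404681815369 0.4851339708128771 contact True z 0.21783213636533347 slot [0.51124563 0.16053112] t 108.1833
[107, 213, 213, 211, 212] 109.5
1 top z, slopes [ 0.221   1.8992 -2.9168]
2 top z, slopes [ 0.2131  0.0105 -0.0437]
3 top z, slopes [ 0.2208 -0.7926 -3.4305]
4 top z, slopes [ 0.2126  0.1088 -0.0682]
```

View pics/p4.png

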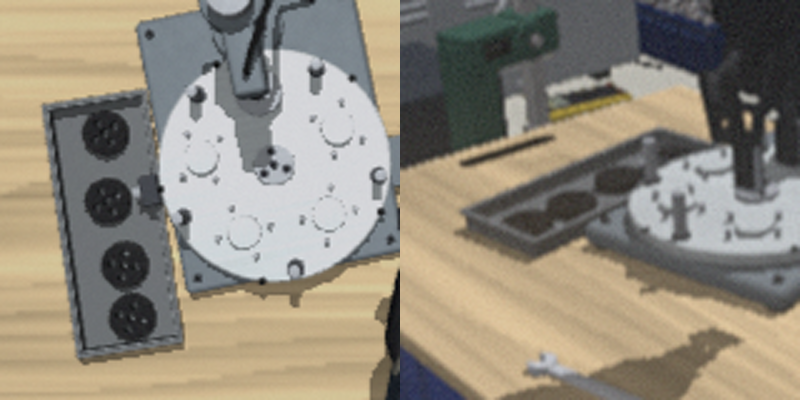

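All four wheels lie separately in the tray at (106,134), (107,201), (125,265) and (133,317). All nests are empty and the master is under the probe. The depth fits for wheels 1 and 3 have outliers, so I'll take robust medians and then hand in.

Run:
```python
from h import *
f=np.load("pics/p4.npz"); P=cloud(f); bad=False
for n,(x,y) in {1:(133,317),2:(125,265),3:(106,134),4:(107,201)}.items():
    u,v=int(150+x/2.5),int(150+y/2.5)
    q=[np.median(P[v+dv-2:v+dv+3,u+du-2:u+du+3,2]) for du,dv in((-5,0),(5,0),(0,-5),(0,5))]; print(n,np.round(q,4)); bad|=np.ptp(q)>.004
from plant import robot
print("tilt?",bad,robot.sense()["wrist_force"].round(1))
if not bad: robot.close_job(); print("closed")
```

```text
1 [0.2147 0.215  0.2147 0.2152]
2 [0.2143 0.2139 0.2145 0.2133]
3 [0.2148 0.2156 0.2154 0.2142]
4 [0.2151 0.2152 0.2161 0.2148]
tilt? False [ 0.5 -0.3  0.2]
the job is handed in; nothing more can be done
closed
```

The job is done and handed in at about 110 s. I zeroed the tester on the master, then checked all four wheels in order 1 to 4, indexing anticlockwise one detent at a time. All four wheels lie flat side by side in the tray.

- **Presses:** each was held at least 1.3 s at about 7–10 N with the probe down. Wheel 2's force read only 6.6 N at the end of its hold. Its picture showed the probe as far down as for wheels 3 and 4, so I did not press again.
- **Tray:** it had been knocked towards the tester, so a knob on the tester's side now overhangs one long edge. I measured it again and chose slots clear of the knob, and did not move it back.
- **Last checks:**
    - The final picture shows all four nests empty, with the master back under the probe and the table in its detent.
    - The wheel tops measure level to about 1.5 mm, at the height expected for wheels flat on the tray floor. A first, cruder fit failed on wheels 1 and 3 because of bad depth readings; medians settled it.
    - The arm was clear and the grip never slackened. I made no move near the small keys, the caliper or the oil bottle.
- **Extra contact:** I also touched the bare board lightly twice to measure the fingertip height.

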